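# Set the carton stop on the packing table's measuring rail

### The job

Set the sliding stop for the next carton size: with the fingers, push it along its rail towards the catch with the round tab until you feel its plunger drop into that catch's notch, and leave it resting there. Do not push it on past that notch or run it into the catch with the square tab, do not pull the plunger up, and leave the jar, the carton and the tape roll where they stand.

Things in the scene. Friction and masses are not known exactly. Their poses are not given: they have to be found in the camera images.
- rail: Aluminium measuring rail lying on the table, a bar 540 mm long, 30 mm wide, its top 40 mm above the table, on two dark steel feet. Origin: at table level under the middle of the rail; its y axis runs along the rail, z up. It is fixed. At its +y end stands a thin fixed fence plate, 56 mm high, reaching 110 mm to the -x side.
- stop_top (a point): Sliding stop: black block on the rail, 70 mm long along it, 56 mm wide, sides from 56 to 96 mm above the table. Point: centre of its top face; axes as the rail's. A thin aluminium arm (6 mm thick, at the block's middle, reaching 113 mm out on the rail's -x side, 5 to 59 mm above the table) moves with it. It cannot leave the rail.
- stop (a joint): Position of the sliding stop along the rail (m), 0 in the middle, growing towards the rail's +y; range -0.205 to 0.205. Friction about 2 N. Up a catch it takes 5 to 8 N; past the crest the force dips and the plunger pulls the stop the last few mm to the notch centre by itself; pushing it out over the far crest takes over 10 N.
- plunger_top (a point): Top of the round steel plunger knob (20 mm in diameter, 14 mm high) on top of the block's centre; 114 mm above the table with the plunger fully down, about 115 mm when it sits in a notch, up to 119 mm while it rides over a catch.
- plunger (a joint): Height of the sprung plunger (m): 0 fully down (also anywhere between the catches), 0.0047 on the crest of a catch, under 0.001 seated in the notch. Pulled up by hand it reaches 0.015.
- catch_round: Steel catch fixed on the rail, marked by a flat ROUND tab 44 mm in diameter, 77 mm above the table, 60 mm out on the rail's +x side. Origin: at table level under its notch centre, on the rail's centre line, where the stop's centre must end; y along the rail. It reaches 22 mm either way: a ramp up to a crest 7.5 mm from the centre, 47 mm above the table, then the notch.
- catch_square: The same kind of catch, not to be used now, with a flat SQUARE tab of 40 mm, 62 mm out. Origin as for the other. One catch stands on each side of the stop, either way round, each 95 to 165 mm from the rail's middle.
- jar_mid (a point): Bystander: jar with a lid, 64 mm in diameter, 90 mm high, standing on the table beyond the rail; point at its centre.
- carton_mid (a point): Bystander: small carton, 60 x 85 x 45 mm, on the table beyond the rail; point at its centre.
- tape_mid (a point): Bystander: roll of tape lying flat, 90 mm in diameter, 25 mm high, on the table beyond the rail; point at its centre.

How it is judged:
At the end, for the whole second after the job is handed in: The stop's centre rests within 4 mm of the round-tab catch's notch centre along the rail, at rest, with the plunger down in the notch (less than 3 mm up) (y of stop_top in the frame of catch_round between -0.004 and 0.004 m and value of joint plunger below 0.003 m and velocity of joint stop between -0.005 and 0.005 m/s); the robot touches nothing.
It fails at once if the stop is pushed past the notch of the round-tab catch (more than 12 mm beyond its centre) ((y of catch_round in the frame of rail above 0 m and y of stop_top in the frame of catch_round above 0.012 m) or (y of catch_round in the frame of rail below 0 m and y of stop_top in the frame of catch_round below -0.012 m)).
It fails at once if the stop is run into the square-tab catch (centres closer than 25 mm) (horizontal distance between stop_top and catch_square below 0.025 m).
It fails at once if the plunger is pulled up (more than 12 mm) (value of joint plunger above 0.012 m).
It fails at once if the jar, the carton or the tape roll is moved by more than 20 mm, lifted or tipped ((distance of jar_mid from where it was at the start of the episode above 0.02 m or angle between jar_mid's own z axis and vertical above 0.3 rad) or (distance of carton_mid from where it was at the start of the episode above 0.02 m or angle between carton_mid's own z axis and vertical above 0.3 rad) or (distance of tape_mid from where it was at the start of the episode above 0.02 m or angle between tape_mid's own z axis and vertical above 0.3 rad)).
It also fails if it takes over 42 s, if anything falls off the work surface, if the arm or the gripper's body presses on something with over 40 N, if the wrist force passes 120 N, or if a joint passes its speed limit or range.

### The arm

A 6-joint arm with a two-finger parallel gripper is mounted at the origin on the work surface. World frame = base frame: x ahead of the robot, y to its left, z up, the work surface at z = 0. Lengths are in m, angles in rad, forces in N, time in s.
With the tool pointing down it reaches from about 0.35 to 0.85 m from the base axis. Payload 8.1 kg.
Tool frame: the origin (TCP) lies on the mounting face of the last link; the fingertips stand 186 mm ahead of it and the grasp point (between the pads) lies 167 mm ahead of it; z points along the fingers, y is the line along which they close (so a half turn about z gives the same grasp; the last joint's range is limited). The gripper opens to 93 mm and grips with 3 to 60 N. Pads are 15 mm wide; open, the fingers measure 128 mm over their backs; the gripper's body (75 mm by 188 mm) begins 65 mm behind the grasp point.
Start: joints at [1.233, 0.13, 1.488, -0, 1.523, -0.085], TCP at [0.15, 0.581, 0.405] pointing down, gripper open.
Joint ranges: [-2.96, 2.96], [-0.89, 2.26], [0.02, 2.5], [-1.34, 4.48], [0, 2.73], [-2.66, 2.66]. Speed limits (rad/s): [2.39, 2.39, 2.79, 3.14, 3.14, 3.14].

### API

Orientations are given as a rotation vector (axis times angle).
In Python, from plant import * gives the robot as it stands. The module is installed in compiled form; this text tells all that it offers.
- The arm moves only by the tool arm_command, never from a script. Its argument "increments" is a list of rows, each a list of 6 numbers: the shift along the tool's x, y, z in units of 0.2 m (1.0 is 0.2 m), then the turn, a rotation vector about the tool's x, y, z in units of pi rad (1.0 is pi rad). A call has exactly 5 rows; each row is the pose to reach, as a shift and turn from the pose commanded when the call began, along the tool's axes at that moment, turning the shorter way round; what a row does not reach only later rows make up. A row lasts 1/8 s, in which the tool goes at most 62.5 mm and 10.7 degrees, less where a joint would pass 70% of its speed; a pose out of reach is approached as far as the arm can. A call with a number of a shift or a turn outside -1 to 1 is refused whole. A call with a gripper value outside its range is refused whole. "fingers" is the closure, from -1 (fully open) to 1 (shut), set as the call begins (left out, the last holds). The fingers move at their own pace and stop on an object; "force" is the grip in N (left out, the last holds). Time passes only in rows, so rows that repeat a pose let the fingers close, or fill a call up. It gives the time, the measured TCP pose, the force, the opening and the grip force at its end, in the units of the state.
- read_state(): the state, without advancing time (a new reading comes with each control period).
- read_camera(name): name is "scene" or "top" or "wrist"; returns a dict with "image" (420x560x3 uint8, red, green, blue), "fx", "fy", "cx", "cy" (pixels), "T" (4x4, takes a point from camera to world coordinates). Camera axes: x right, y down, z forward; pixel columns grow to the right and rows downward; lengths in m; the calibration is good to about 2 mm. A picture is of the moment at which its call begins. There is no depth.
- close_job(): hands the job in; it is judged then, once.
The state is a dict: "t": time; "q": joint angles; "dq": joint speeds; "joint_torque": joint torques, N m; "tool_pos": TCP position; "orientation": TCP orientation; "force": force on the tool from outside, world axes, zero at the start; "wrist_torque": the same for the moment, N m; "opening": finger opening in m; "gripper_force": force on a finger pad.
Only numpy, scipy, OpenCV 4.12 (cv2) and the standard library are available. Lean on these libraries where they do the work, as an engineer would, in place of code of your own. Each camera call takes 0.05 s, during which the arm holds its last target. There are 200 camera calls.

## Working session

There is one attempt and no reset: what is moved stays moved. The work goes in short steps, Python scripts to look and compute and a tool call to move; the robot and the scene stay as the last step left them, time stands still between calls to the robot, and variables do not carry over. Pictures are saved under pics/ and viewed, at most 10 in all, crops included, and the job is handed in when it is done.

Besides the shell and the picture viewer there is one more tool, called after "Request:" by a JSON object that holds its "op" and its "data", one argument or row to a line. arm_command: Moves the arm, as the interface text tells. Shifts and turns lie within -1 to 1; 1 stands for 0.2 m of shift or pi rad of turn. Its arguments: {"type":"object","properties":{"increments":{"type":"array","items":{"type":"array","items":{"type":"number","minimum":-1,"maximum":1}}},"fingers":{"type":"number"},"force":{"type":"number"}},"required":["increments"]}

```bash
mkdir -p pics; python3 - <<'E'
from plant import *
import cv2,numpy as np
for n in("top","scene"):
    c=read_camera(n); cv2.imwrite(f"pics/{n}0.png",c["image"][:,:,::-1]); print(n,c["fx"],c["cx"],c["cy"],np.round(c["T"],4).tolist())
s=read_state(); print(s["t"],s["tool_pos"],s["orientation"],s["opening"])
E
```

```text
top 418.8052333225203 282.74179256991863 216.13842646193805 [[-0.0284, -0.9967, 0.0764, 0.5765], [-0.9993, 0.0263, -0.0285, 0.0019], [0.0264, -0.0772, -0.9967, 0.7509], [0.0, 0.0, 0.0, 1.0]]
scene 395.0445628862465 279.68816371801904 200.18092980929362 [[-0.861, 0.2949, -0.4143, 0.8983], [0.5083, 0.4713, -0.7208, 0.4686], [-0.0173, -0.8312, -0.5557, 0.4705], [0.0, 0.0, 0.0, 1.0]]
0.1 [0.14997551 0.58075398 0.40377564] [-3.96040226e-01 -3.11617312e+00  2.52465624e-03] 0.09329353744437845
```

View pics/top0.png

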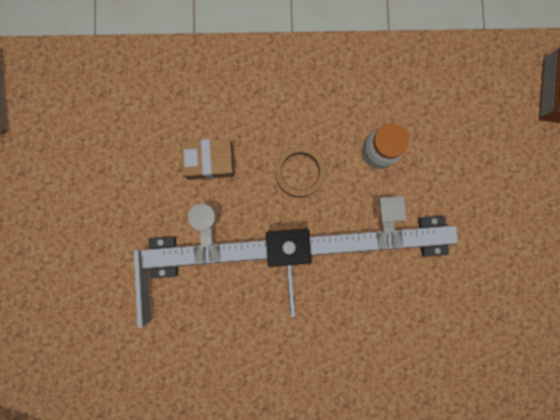

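View pics/scene0.png

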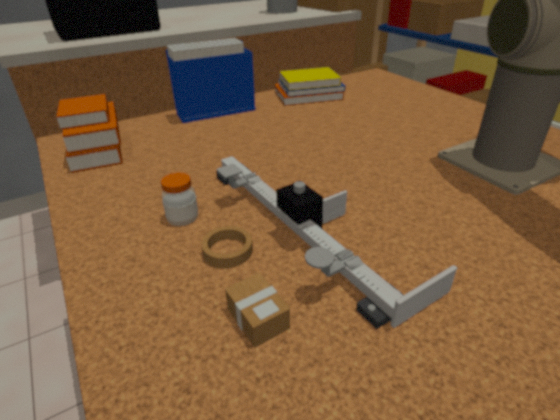

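The top view has +y to the left. Round tab at (201,217), its notch around (207,254), square tab at (390,208), knob at (289,247), and the rail runs from (143,260) to (456,235). So the stop must go towards +y (left). The jar, carton and tape are beyond the rail.

```bash
cat >h.py <<'E'
from plant import *
import cv2,numpy as np
from scipy.spatial.transform import Rotation as R
def ray(c,uv,z):
    d=c["T"][:3,:3]@[(uv[0]-c["cx"])/c["fx"],(uv[1]-c["cy"])/c["fy"],1]; o=c["T"][:3,3]
    return o+d*(z-o[2])/d[2]
def blob(im,box,lo,hi):
    x0,y0,x1,y1=box
    m=cv2.inRange(cv2.cvtColor(im,cv2.COLOR_RGB2HSV)[y0:y1,x0:x1],lo,hi)
    k=max(cv2.findContours(m,0,2)[0],key=cv2.contourArea)
    return np.array(cv2.minAreaRect(k)[0])+[x0,y0],cv2.minAreaRect(k)[1:]
E
python3 - <<'E'
from h import *
c=read_camera("top");im=c["image"]
G=((0,0,110),(179,70,255))
r=blob(im,(180,198,220,228),*G);q=blob(im,(372,190,412,221),*G);k=blob(im,(278,236,302,260),*G);b=blob(im,(255,220,320,275),(0,0,0),(179,255,60))
print(r,q,k,b)
e1=ray(c,(143,259.5),.04);e2=ray(c,(456,235.5),.04)
y=(e1-e2)/np.linalg.norm(e1-e2);x=np.array([y[1],-y[0],0]);o=(e1+e2)/2
print("rail",o,y,np.linalg.norm(e1-e2))
for n,p in dict(round=ray(c,r[0],.077),square=ray(c,q[0],.077),knob=ray(c,k[0],.114),block=ray(c,b[0],.096),notchR=ray(c,(207,253.5),.045)).items():
    print(n,p.round(4),"rail x,y",((p-o)@x).round(4),((p-o)@y).round(4))
s=read_state();print(R.from_rotvec(s["orientation"]).as_matrix().round(3),s["force"])
cv2.imwrite("pics/t1.png",cv2.resize(im[180:300,120:320],None,fx=4,fy=4)[:,:,::-1])
E
```

```text
(array([200.5, 215. ]), ((24.0, 27.0), 90.0)) (array([393., 208.]), ((24.0, 26.0), 90.0)) (array([288.5, 247.5]), ((11.0, 11.0), 90.0)) (array([288.03528976, 246.95882607]), ((34.590126037597656, 42.71995162963867), 85.60128784179688))
rail [ 0.57707628 -0.04854669  0.04      ] [-0.04786494  0.99885382  0.        ] 0.5330562384965767
round [0.6334 0.1147 0.077 ] rail x,y 0.0641 0.1603
square [ 0.6367 -0.1973  0.077 ] rail x,y 0.0524 -0.1514
knob [ 0.5773 -0.0237  0.114 ] rail x,y 0.0015 0.0248
block [ 0.5782 -0.0237  0.096 ] rail x,y 0.0023 0.0247
notchR [0.5713 0.1101 0.045 ] rail x,y 0.0018 0.1587
[[-0.968  0.25  -0.   ]
 [ 0.25   0.968 -0.001]
 [ 0.    -0.001 -1.   ]] [0.24313652 0.1049307  0.60201902]
```

View pics/t1.png

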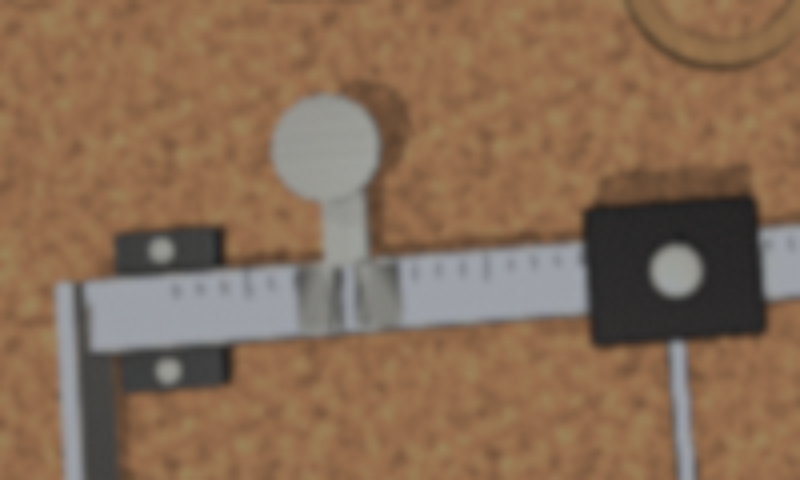

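Stop centre is at (0.577,-0.024). The notch is about 134 mm further along direction (-0.048, 0.999). Next I approach behind the stop with closed fingers.

Request:
{"op": "arm_command", "data": {
  "increments": [
    [-0.196, -0.186, 0, 0, 0, -0.02],
    [-0.392, -0.372, 0, 0, 0, -0.04],
    [-0.588, -0.558, 0, 0, 0, -0.06],
    [-0.784, -0.744, 0, 0, 0, -0.08],
    [-0.98, -0.93, 0, 0, 0, -0.0955]
  ],
  "fingers": 1,
  "force": 20
}}

```text
t: 0.78
tool_pos: [0.2938, 0.3502, 0.4045]
orientation: [-0.078, 3.141, -0.0]
force: [1.4, -0.5, 0.2]
opening: 0.0476
gripper_force: 0.0
```

```bash
cat >g.py <<'E'
from h import *
import sys
s=read_state();M=R.from_rotvec(s["orientation"]);t=np.array([float(a) for a in sys.argv[1:4]])
print(s["t"],s["tool_pos"].round(4),"F",s["force"].round(2),"open",round(s["opening"],4),"units to go",(M.inv().apply(t-s["tool_pos"])/.2).round(3),"tooly",M.as_matrix()[:,1].round(3))
E
python3 g.py .581 -.105 .404
```

```text
0.775 [0.2938 0.3502 0.4045] F [ 1.4  -0.46  0.2 ] open 0.0476 units to go [-1.322 -2.344  0.003] tooly [-0.049  0.999 -0.   ]
```

Request:
{"op": "arm_command", "data": {
  "increments": [
    [-0.1, -0.18, 0, 0, 0, 0],
    [-0.2, -0.36, 0, 0, 0, 0],
    [-0.3, -0.54, 0, 0, 0, 0],
    [-0.42, -0.74, 0, 0, 0, 0],
    [-0.53, -0.94, 0, 0, 0, 0]
  ]
}}

```text
t: 1.4
tool_pos: [0.4086, 0.1677, 0.4046]
orientation: [-0.074, 3.141, 0.0]
force: [1.2, 0.6, -0.2]
opening: 0.0014
gripper_force: 0.0
```

Request:
{"op": "arm_command", "data": {
  "increments": [
    [-0.1, -0.18, 0, 0, 0, 0],
    [-0.2, -0.36, 0, 0, 0, 0],
    [-0.3, -0.54, 0, 0, 0, 0],
    [-0.42, -0.74, 0, 0, 0, 0],
    [-0.53, -0.94, 0, 0, 0, 0]
  ]
}}

```text
t: 2.02
tool_pos: [0.5234, -0.0151, 0.4045]
orientation: [0.074, -3.14, -0.0]
force: [-0.1, 0.6, 0.5]
opening: 0.0003
gripper_force: 0.0
```

```bash
python3 g.py .581 -.105 .254
```

```text
2.025 [ 0.5234 -0.0151  0.4045] F [-0.07  0.57  0.5 ] open 0.0003 units to go [-0.267 -0.463  0.752] tooly [-0.047  0.999  0.   ]
```

Finish the lateral move (small lag), settle, then descend.

Request:
{"op": "arm_command", "data": {
  "increments": [
    [-0.12, -0.22, 0, 0, 0, 0],
    [-0.267, -0.45, 0, 0, 0, 0],
    [-0.267, -0.45, 0.2, 0, 0, 0],
    [-0.267, -0.45, 0.4, 0, 0, 0],
    [-0.267, -0.45, 0.4, 0, 0, 0]
  ]
}}

```text
t: 2.65
tool_pos: [0.5788, -0.1009, 0.3204]
orientation: [0.074, -3.133, -0.004]
force: [-0.2, 0.7, 0.8]
opening: 0.0005
gripper_force: 0.0
```

```bash
python3 g.py .581 -.105 .254; python3 - <<'E'
from h import *
c=read_camera("top");a=cv2.resize(c["image"][170:320,200:420],None,fx=2,fy=2)
b=read_camera("scene")["image"][100:400,150:490]
cv2.imwrite("pics/t2.png",np.hstack([a,b])[:,:,::-1])
E
```

```text
2.65 [ 0.5788 -0.1009  0.3204] F [-0.22  0.68  0.84] open 0.0005 units to go [-0.013 -0.022  0.332] tooly [-0.047  0.999  0.003]
```

View pics/t2.png

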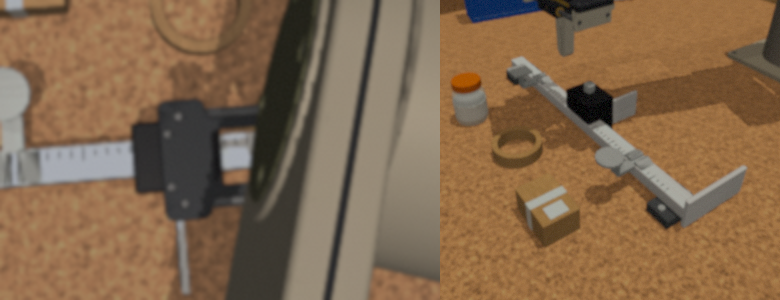

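Closed finger stands above the rail behind the block (scene part, about (565,35)), and the body end overhangs the block but stays well above the knob. Bystanders untouched. Descending.

Request:
{"op": "arm_command", "data": {
  "increments": [
    [0, 0, 0.1, 0, 0, 0],
    [0, 0, 0.2, 0, 0, 0],
    [0, 0, 0.3, 0, 0, 0],
    [0, 0, 0.34, 0, 0, 0],
    [0, 0, 0.34, 0, 0, 0]
  ]
}}

```text
t: 3.38
tool_pos: [0.58, -0.101, 0.2556]
orientation: [0.074, -3.139, -0.001]
force: [-0.5, -0.1, 0.3]
opening: 0.0006
gripper_force: 0.0
```

```bash
python3 g.py .577 -.085 .254; python3 - <<'E'
from h import *
b=read_camera("scene")["image"][120:270,200:400]
cv2.imwrite("pics/t3.png",cv2.resize(b,None,fx=3,fy=3)[:,:,::-1])
E
```

```text
3.375 [ 0.58   -0.101   0.2556] F [-0.49 -0.13  0.26] open 0.0006 units to go [0.011 0.081 0.008] tooly [-0.047  0.999  0.001]
```

View pics/t3.png

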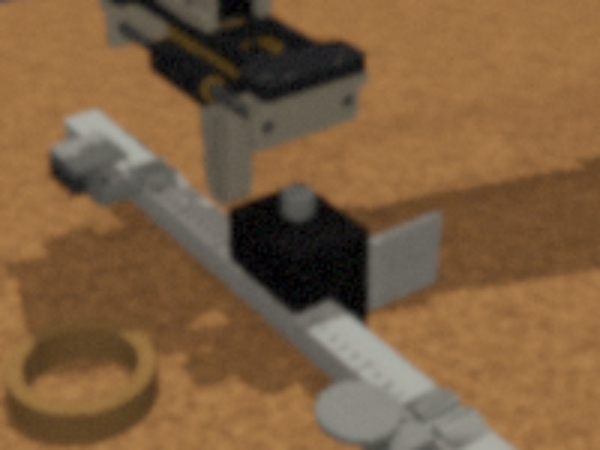

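Finger stands behind the block over the rail, with about 20 mm to contact. I start pushing.

Request:
{"op": "arm_command", "data": {
  "increments": [
    [0, 0.05, 0.01, 0, 0, 0],
    [0, 0.09, 0.01, 0, 0, 0],
    [0, 0.13, 0.01, 0, 0, 0],
    [0, 0.17, 0.01, 0, 0, 0],
    [0, 0.21, 0.01, 0, 0, 0]
  ]
}}

```text
t: 4.05
tool_pos: [0.5785, -0.0588, 0.2551]
orientation: [-0.074, 3.14, -0.001]
force: [-0.3, -2.2, 0.6]
opening: 0.0003
gripper_force: 1.2
```

Request:
{"op": "arm_command", "data": {
  "increments": [
    [0, 0.04, 0, 0, 0, 0],
    [0, 0.08, 0, 0, 0, 0],
    [0, 0.12, 0, 0, 0, 0],
    [0, 0.16, 0, 0, 0, 0],
    [0, 0.2, 0, 0, 0, 0]
  ]
}}

```text
t: 4.68
tool_pos: [0.5766, -0.0187, 0.2548]
orientation: [-0.074, 3.141, -0.0]
force: [1.4, -2.1, 2.2]
opening: 0.0001
gripper_force: 1.2
```

```bash
python3 g.py .572 .03 .254; python3 - <<'E'
from h import *
a=read_camera("top")["image"][170:320,120:380];b=read_camera("scene")["image"][120:345,200:460]
cv2.imwrite("pics/t4.png",np.vstack([a,b])[:,:,::-1].repeat(1,0))
E
```

```text
4.675 [ 0.5766 -0.0187  0.2548] F [ 1.44 -2.1   2.21] open 0.0001 units to go [0.011 0.244 0.004] tooly [-0.047  0.999 -0.   ]
```

View pics/t4.png

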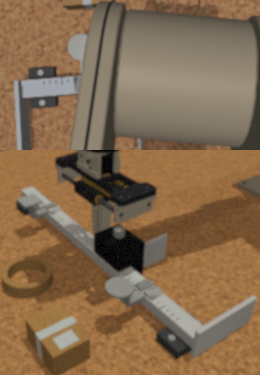

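Stop is moving (force about -2 N), knob at scene pixel about (319,202), and the top view is blocked by the arm. I measure the knob and catch in the scene view.

```bash
cat >k.py <<'E'
from h import *
import sys
u,v=int(sys.argv[1]),int(sys.argv[2])
c=read_camera("scene");im=c["image"];s=read_state()
o=np.array([.5771,-.0485,0]);y=np.array([-.0479,.9989,0])
# knob silhouette: light blob; its top ellipse centre
w=im[v-22:v+22,u-25:u+25]
cv2.imwrite(sys.argv[3],np.hstack([cv2.resize(w,None,fx=8,fy=8),cv2.resize(im[225:295,290:370],(400,352))])[:,:,::-1])
print("t",s["t"],"tool rail y",((s["tool_pos"]-o)@y).round(4),"F",s["force"].round(2))
for q,z in (((u,v),.114),((u,v),.115)): print(((ray(c,q,z)-o)@y).round(4))
E
python3 k.py 319 202 pics/t5.png; python3 - <<'E'
from h import *
c=read_camera("scene");o=np.array([.5771,-.0485,0]);y=np.array([-.0479,.9989,0])
f=lambda p,z:((ray(c,p,z)-o)@y).round(4)
print("orig",f((299.5,185),.114),"tab",f((320,261),.077))
E
```

```text
t 4.825 tool rail y 0.03 F [-0.04 -0.13 -0.41]
0.0925
0.0937
orig 0.0322 tab 0.1718
```

View pics/t5.png

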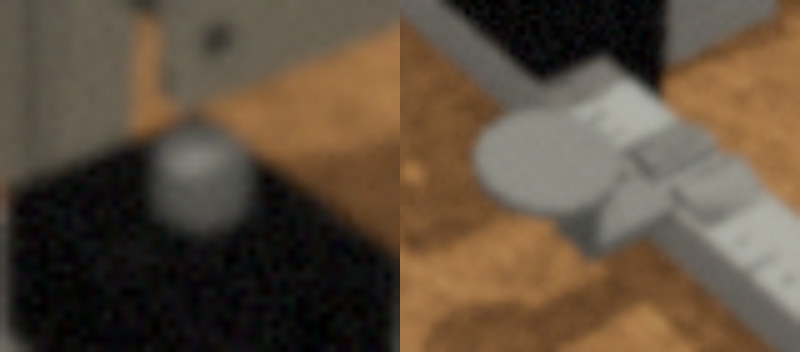

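Knob top centre is at (319,199.4) and the tab disc centre at (319.6,256.8).

```bash
python3 - <<'E'
from h import *
c=read_camera("scene");o=np.array([.5771,-.0485,0]);y=np.array([-.0479,.9989,0])
f=lambda p,z:((ray(c,p,z)-o)@y).round(4)
print("knob",f((319,199.4),.114),"tab",f((319.6,256.8),.077))
E
```

```text
knob 0.0866 tab 0.1643
```

About 78 mm to go. I push 50 mm, then go in small steps while watching the force.

Request:
{"op": "arm_command", "data": {
  "increments": [
    [0, 0.05, 0, 0, 0, 0],
    [0, 0.1, 0, 0, 0, 0],
    [0, 0.15, 0, 0, 0, 0],
    [0, 0.2, 0, 0, 0, 0],
    [0, 0.25, 0, 0, 0, 0]
  ]
}}

```text
t: 5.55
tool_pos: [0.574, 0.0315, 0.2546]
orientation: [0.075, -3.14, 0.0]
force: [-1.4, -2.1, -0.9]
opening: 0.0005
gripper_force: 1.2
```

Request:
{"op": "arm_command", "data": {
  "increments": [
    [0, 0.008, 0, 0, 0, 0],
    [0, 0.016, 0, 0, 0, 0],
    [0, 0.024, 0, 0, 0, 0],
    [0, 0.032, 0, 0, 0, 0],
    [0, 0.04, 0, 0, 0, 0]
  ]
}}

```text
t: 6.18
tool_pos: [0.5738, 0.0386, 0.2548]
orientation: [0.074, -3.141, 0.0]
force: [-1.2, -2.2, -0.3]
opening: 0.0003
gripper_force: 1.0
```

```bash
python3 - <<'E'
from h import *
s=read_state();print(s["t"],((s["tool_pos"]-[.5771,-.0485,0])@[-.0479,.9989,0]).round(4),s["force"].round(2))
E
```

```text
6.175 0.0872 [-1.2  -2.24 -0.26]
```

Request:
{"op": "arm_command", "data": {
  "increments": [
    [0, 0.004, 0, 0, 0, 0],
    [0, 0.008, 0, 0, 0, 0],
    [0, 0.012, 0, 0, 0, 0],
    [0, 0.016, 0, 0, 0, 0],
    [0, 0.02, 0, 0, 0, 0]
  ]
}}

```text
t: 6.8
tool_pos: [0.5736, 0.0428, 0.2547]
orientation: [0.074, -3.141, -0.0]
force: [-1.5, -1.8, 0.1]
opening: 0.0003
gripper_force: 1.0
```

Request:
{"op": "arm_command", "data": {
  "increments": [
    [0, 0.004, 0, 0, 0, 0],
    [0, 0.008, 0, 0, 0, 0],
    [0, 0.01, 0, 0, 0, 0],
    [0, 0.01, 0, 0, 0, 0],
    [0, 0.01, 0, 0, 0, 0]
  ]
}}

```text
t: 7.42
tool_pos: [0.5735, 0.0446, 0.2547]
orientation: [0.074, -3.141, 0.0]
force: [-1.8, -4.2, 0.3]
opening: 0.0002
gripper_force: 2.4
```

Request:
{"op": "arm_command", "data": {
  "increments": [
    [0, 0.004, 0, 0, 0, 0],
    [0, 0.008, 0, 0, 0, 0],
    [0, 0.01, 0, 0, 0, 0],
    [0, 0.01, 0, 0, 0, 0],
    [0, 0.01, 0, 0, 0, 0]
  ]
}}

```text
t: 8.05
tool_pos: [0.5734, 0.0465, 0.2548]
orientation: [-0.074, 3.141, -0.001]
force: [-2.2, -4.4, 0.5]
opening: 0.0008
gripper_force: 2.5
```

Force has risen to 4.4 N, so it is on the ramp. Continuing in 2 mm steps.

Request:
{"op": "arm_command", "data": {
  "increments": [
    [0, 0.004, 0, 0, 0, 0],
    [0, 0.008, 0, 0, 0, 0],
    [0, 0.01, 0, 0, 0, 0],
    [0, 0.01, 0, 0, 0, 0],
    [0, 0.01, 0, 0, 0, 0]
  ]
}}

```text
t: 8.68
tool_pos: [0.5733, 0.0484, 0.2548]
orientation: [-0.074, 3.141, -0.001]
force: [-2.6, -5.4, 0.8]
opening: 0.0006
gripper_force: 2.7
```

Request:
{"op": "arm_command", "data": {
  "increments": [
    [0, 0.004, 0, 0, 0, 0],
    [0, 0.008, 0, 0, 0, 0],
    [0, 0.01, 0, 0, 0, 0],
    [0, 0.01, 0, 0, 0, 0],
    [0, 0.01, 0, 0, 0, 0]
  ]
}}

```text
t: 9.3
tool_pos: [0.5732, 0.0506, 0.2548]
orientation: [0.074, -3.141, 0.0]
force: [-1.1, -4.5, 0.4]
opening: 0.0003
gripper_force: 2.3
```

Request:
{"op": "arm_command", "data": {
  "increments": [
    [0, 0.004, 0, 0, 0, 0],
    [0, 0.005, 0, 0, 0, 0],
    [0, 0.005, 0, 0, 0, 0],
    [0, 0.005, 0, 0, 0, 0],
    [0, 0.005, 0, 0, 0, 0]
  ]
}}

```text
t: 9.93
tool_pos: [0.5732, 0.0517, 0.2548]
orientation: [-0.074, 3.141, 0.0]
force: [-2.3, -2.9, 1.1]
opening: 0.0005
gripper_force: 1.9
```

Request:
{"op": "arm_command", "data": {
  "increments": [
    [0, 0.004, 0, 0, 0, 0],
    [0, 0.005, 0, 0, 0, 0],
    [0, 0.005, 0, 0, 0, 0],
    [0, 0.005, 0, 0, 0, 0],
    [0, 0.005, 0, 0, 0, 0]
  ]
}}

```text
t: 10.55
tool_pos: [0.5731, 0.0528, 0.2547]
orientation: [-0.074, 3.141, 0.0]
force: [-1.5, -2.4, 0.7]
opening: 0.0005
gripper_force: 1.0
```

Request:
{"op": "arm_command", "data": {
  "increments": [
    [0, 0.004, 0, 0, 0, 0],
    [0, 0.005, 0, 0, 0, 0],
    [0, 0.005, 0, 0, 0, 0],
    [0, 0.005, 0, 0, 0, 0],
    [0, 0.005, 0, 0, 0, 0]
  ]
}}

```text
t: 11.18
tool_pos: [0.5731, 0.0538, 0.2547]
orientation: [-0.074, 3.141, 0.0]
force: [-1.4, -1.5, -0.4]
opening: 0.0006
gripper_force: 0.7
```

Request:
{"op": "arm_command", "data": {
  "increments": [
    [0, 0.004, 0, 0, 0, 0],
    [0, 0.005, 0, 0, 0, 0],
    [0, 0.005, 0, 0, 0, 0],
    [0, 0.005, 0, 0, 0, 0],
    [0, 0.005, 0, 0, 0, 0]
  ]
}}

```text
t: 11.8
tool_pos: [0.5731, 0.0548, 0.2548]
orientation: [-0.074, 3.14, 0.0]
force: [-0.5, -0.5, -0.5]
opening: 0.0003
gripper_force: 0.1
```

```bash
python3 k.py 335 227 pics/t6.png
```

```text
t 11.85 tool rail y 0.1034 F [-0.45 -0.93 -0.56]
0.1576
0.1586
```

View pics/t6.png

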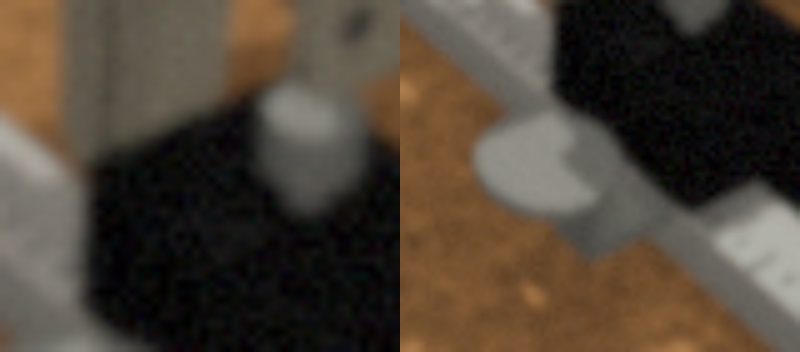

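Knob top is now at about (348,220), the contact force is gone, and the block covers the catch.

```bash
python3 - <<'E'
from h import *
c=read_camera("scene");o=np.array([.5771,-.0485,0]);y=np.array([-.0479,.9989,0])
f=lambda p,z:((ray(c,p,z)-o)@y).round(4)
for z in(.115,.119): print("knob",f((348.4,220),z),"tab",f((319.6,256.8),.077))
E
```

```text
knob 0.1567 tab 0.1643
knob 0.1606 tab 0.1643
```

The knob seems to be still high, just past the crest. Creeping on.

Request:
{"op": "arm_command", "data": {
  "increments": [
    [0, 0.004, 0, 0, 0, 0],
    [0, 0.005, 0, 0, 0, 0],
    [0, 0.005, 0, 0, 0, 0],
    [0, 0.005, 0, 0, 0, 0],
    [0, 0.005, 0, 0, 0, 0]
  ]
}}

```text
t: 12.52
tool_pos: [0.5731, 0.0557, 0.2548]
orientation: [-0.074, 3.14, -0.0]
force: [0.0, -1.7, 0.1]
opening: 0.0008
gripper_force: 0.5
```

Request:
{"op": "arm_command", "data": {
  "increments": [
    [0, 0.004, 0, 0, 0, 0],
    [0, 0.005, 0, 0, 0, 0],
    [0, 0.005, 0, 0, 0, 0],
    [0, 0.005, 0, 0, 0, 0],
    [0, 0.005, 0, 0, 0, 0]
  ]
}}

```text
t: 13.15
tool_pos: [0.5729, 0.0567, 0.2547]
orientation: [0.074, -3.141, -0.0]
force: [0.7, -0.8, 0.6]
opening: 0.0006
gripper_force: 0.0
```

```bash
python3 k.py 345 225 pics/t7.png
```

```text
t 13.2 tool rail y 0.1053 F [0.08 0.36 0.3 ]
0.1623
0.1632
```

View pics/t7.png

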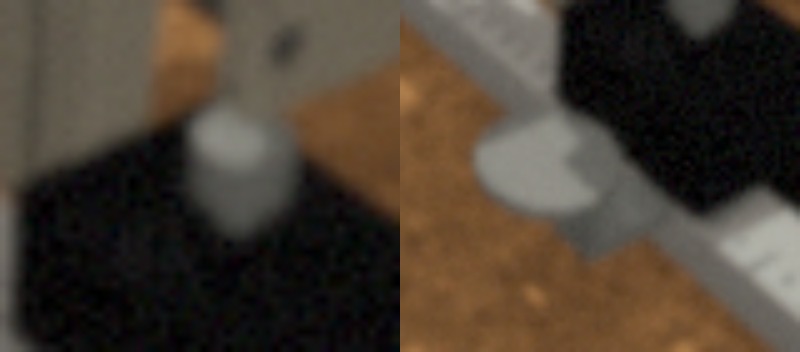

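Knob at (349.8,220.3) still stands 2–3 mm proud, so it is not seated. Continuing.

Request:
{"op": "arm_command", "data": {
  "increments": [
    [0, 0.004, 0, 0, 0, 0],
    [0, 0.005, 0, 0, 0, 0],
    [0, 0.005, 0, 0, 0, 0],
    [0, 0.005, 0, 0, 0, 0],
    [0, 0.005, 0, 0, 0, 0]
  ]
}}

```text
t: 13.82
tool_pos: [0.5729, 0.0577, 0.2547]
orientation: [-0.074, 3.141, 0.0]
force: [-0.2, -0.5, 0.2]
opening: 0.0003
gripper_force: 0.0
```

Request:
{"op": "arm_command", "data": {
  "increments": [
    [0, 0.004, 0, 0, 0, 0],
    [0, 0.005, 0, 0, 0, 0],
    [0, 0.005, 0, 0, 0, 0],
    [0, 0.005, 0, 0, 0, 0],
    [0, 0.005, 0, 0, 0, 0]
  ]
}}

```text
t: 14.45
tool_pos: [0.5728, 0.0587, 0.2547]
orientation: [-0.074, 3.141, -0.0]
force: [0.2, 0.4, -1.2]
opening: 0.0003
gripper_force: 0.0
```

```bash
python3 k.py 345 225 pics/t8.png
```

```text
t 14.5 tool rail y 0.1073 F [-0.03 -0.46  0.33]
0.1623
0.1632
```

View pics/t8.png

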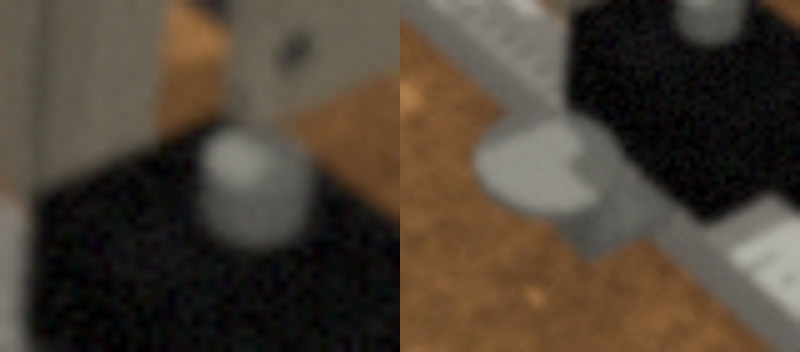

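The knob has dropped: it now sits low on the block, top at (351,222.6), with no contact force. Checking the number against the notch.

```bash
python3 - <<'E'
from h import *
c=read_camera("scene");o=np.array([.5771,-.0485,0]);y=np.array([-.0479,.9989,0])
f=lambda p,z:((ray(c,p,z)-o)@y).round(4)
print("knob",f((351.25,222.6),.115),"tab",f((319.6,256.8),.077))
E
```

```text
knob 0.164 tab 0.1643
```

Knob and tab agree within 0.3 mm. I back off and check from above.

Request:
{"op": "arm_command", "data": {
  "increments": [
    [0, -0.03, 0, 0, 0, 0],
    [0, -0.1, 0, 0, 0, 0],
    [0, -0.18, 0, 0, 0, 0],
    [0, -0.18, -0.2, 0, 0, 0],
    [0, -0.18, -0.45, 0, 0, 0]
  ]
}}

```text
t: 15.18
tool_pos: [0.5739, 0.0213, 0.3442]
orientation: [0.072, -3.137, -0.0]
force: [1.2, -0.3, 0.6]
opening: 0.0008
gripper_force: 0.0
```

Request:
{"op": "arm_command", "data": {
  "increments": [
    [0, 0, -0.25, 0, 0, 0],
    [0, -0.25, -0.4, 0, 0, 0],
    [0, -0.5, -0.4, 0, 0, 0],
    [0, -0.75, -0.4, 0, 0, 0],
    [0, -1, -0.4, 0, 0, 0]
  ]
}}

```text
t: 15.8
tool_pos: [0.5835, -0.1798, 0.425]
orientation: [-0.073, 3.14, -0.0]
force: [1.5, -0.2, -0.1]
opening: 0.0004
gripper_force: 0.0
```

```bash
python3 - <<'E'
from h import *
c=read_camera("top");im=c["image"];o=np.array([.5771,-.0485,0]);y=np.array([-.0479,.9989,0])
b=blob(im,(150,215,265,290),(0,0,0),(179,255,60));print(b)
u,v=b[0].astype(int)
k=blob(im,(u-12,v-12,u+13,v+13),(0,0,110),(179,70,255));print(k)
print("block",((ray(c,b[0],.096)-o)@y),"knob",((ray(c,k[0],.115)-o)@y),read_state()["tool_pos"],read_state()["t"])
c=read_camera("scene");im=c["image"]
w=im[195:260,320:385];k=blob(im,(338,212,362,238),(0,0,75),(179,90,255));print(k)
E
```

```text
(array([203.23294067, 254.25176239]), ((35.12290954589844, 47.05921173095703), 84.0938491821289))
(array([199., 254.]), ((12.0, 12.0), 90.0))
block 0.15672843996196312 knob 0.15994096973812813 [ 0.58293833 -0.18523044  0.42454244] 15.85
(array([352. , 224.5]), ((12.0, 13.0), 0.0))
```

```bash
python3 -c "
from plant import *
print(close_job())"
```

```text
the job is handed in; nothing more can be done
None
```

I pushed the stop into the round-tab catch's notch and handed the job in. Camera checks put the knob about 1 mm from the notch centre with the plunger down, the arm had been backed clear, and the verdict was not shown to me.

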